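# Find the rocking corner of a carrier plate and wedge it firm

### The arm

A 6-joint arm with a two-finger parallel gripper is mounted at the origin on the work surface. World frame = base frame: x ahead of the robot, y to its left, z up, the work surface at z = 0. Lengths are in m, angles in rad, forces in N, time in s.
With the tool pointing down it reaches from about 0.35 to 0.975 m from the base axis. Payload 17.4 kg.
Tool frame: the origin (TCP) lies at the very end of the fingers, on their centre line; the grasp point (between the pads) lies 19 mm behind it; z points along the fingers, y is the direction in which the jaws open and shut (so a half turn about z gives the same grasp; the last joint's range is limited). The gripper opens to 85 mm and grips with 20 to 120 N. Pads are 22 mm wide; open, the fingers measure 114 mm over their backs; the gripper's body (76 mm by 85 mm) begins 54 mm behind the grasp point. The pads swing forward as they close: fully open they stand 13 mm farther back than shut.
Start: joints at [-1.263, 0.116, 1.442, -0, 1.584, -0.038], TCP at [0.229, -0.635, 0.231] pointing down, gripper open.
Joint ranges: [-2.83, 2.83], [-0.83, 2.19], [0.07, 2.5], [-1.14, 4.28], [0.01, 3], [-2.97, 2.97]. Speed limits (rad/s): [1.89, 1.89, 2.22, 3.14, 3.14, 3.14].

### API

Orientations are given as a unit quaternion [x, y, z, w].
In Python, from cell import robot gives the robot as it stands.
- The arm moves only by the shell command python3 -m jog 'ROWS'. ROWS is JSON, a list that holds one entry, the list of rows, each a list of 7 numbers: the shift along the tool's x, y, z in mm, then the turn, a rotation vector about the tool's x, y, z in rad, then the gripper's target within -1 to 1 (shut at 1, half-way at 0, fully open at -1). In form: [[[x, y, z, rx, ry, rz, hand], ...]]. A call has 1 to 8 rows; each row is the pose to reach, as a shift and turn from the pose measured when the call began, along the tool's axes at that moment; what a row does not reach only later rows make up. A row lasts 1/10 s, in which the tool goes at most 50 mm and 8.59 degrees, less where a joint would pass 70% of its speed; a pose out of reach is approached as far as the arm can. A call with a gripper value outside its range is refused whole. The fingers move at their own pace and stop on an object; the grip force is fixed at half the most. Time passes only in rows, so rows that repeat a pose let the fingers close. It gives the time, the measured TCP pose, the force and the opening at its end, in the units of the state.
- robot.get_state(): the state, without advancing time (a new reading comes with each control period).
- robot.capture(name): name is "scene" or "top"; returns a dict with "img" (480x640x3 uint8, red, green, blue), "range_z" (480x640 float32, m along the optical axis (not along the pixel's ray), 0 where there is no reading), "mtx" (3x3 intrinsics, pixels), "extrinsics" (4x4, takes a point from camera to world coordinates). Camera axes: x right, y up, looking along -z (the intrinsics and any distortion apply to the point x, -y, -z); pixel columns grow to the right and rows downward; lengths in m; the calibration is good to about 2 mm. A picture is of the moment at which its call begins.
- robot.finish_job(): hands the job in, once; it reports no verdict.
The state is a dict: "time_s": time; "q": joint angles; "qd": joint speeds; "joint_efforts": joint torques, N m; "ee_pos": TCP position; "ee_rot": TCP orientation; "contact_force": force on the tool from outside, world axes, zero at the start; "torque": the same for the moment, N m; "finger_gap": finger opening in m.
Only numpy, scipy, OpenCV 4.12 (cv2) and the standard library are available. Lean on these libraries where they do the work, as an engineer would, in place of code of your own. Each camera call takes 0.05 s, during which the arm holds its last target.

### The job

The carrier plate on the stone rocks: press gently on its corners in turn until you find the one that dips. Slide the wedge bar flat along the stone under that corner, from the plate's nearer short end and parallel to the long edges, until it is just snug without lifting or shoving the plate, and let go of it. Then press that corner once more to prove that it no longer gives, take the hand away, and leave everything else where it stands.

Things in the scene. Friction and masses are not known exactly. Their poses are not given: they have to be found in the camera images.
- stone: The flat grey stone plate, 320 x 440 x 30 mm (x, y, z), fixed on the bench. Origin at the centre of its underside on the bench; its x axis points away from the robot, y to the left, z up. It starts turned by up to about 12 degrees.
- plate: Loose aluminium carrier plate, 140 x 180 x 10 mm (x, y, z), 0.5 to 0.75 kg, four dark coupons (8 mm high) bonded on its middle, a soft rubber button (30 mm across, 6 mm high) on each corner. Starts level on four hidden rubber pads, underside 9 mm above the stone, buttons' tops 55 mm above the bench. Origin at the centre of its underside; x away from the robot, y left; its short ends face +y and -y. Do not shove it over 10 mm.
- plate_top (a point): Centre of the plate's top face. Pads fixed to the stone lie under its corners (x +-44, y +-64 mm). Three are sound: 9 mm high, 28 x 40 mm (x, y), reaching to 6 mm from the plate's short end, so the wedge is stopped there before it fits. One, at a different corner each time, is a worn stub 12 mm across, its top 3 to 4 mm below the plate.
- wedge: Loose steel wedge bar, 110 x 24 mm (x, y), 0.15 kg; starts on the stone between robot and plate, its length roughly along the stone's y. Origin at the centre of its underside, x along its length. Both ends are alike: 6 mm thick at the very end, 3 mm thicker for every 16 mm towards the middle. It fits under the loose corner, pushed in from the plate's nearer short end.
- wedge_grip (a point): Centre of the wedge's black grip block, 28 mm above its underside; the block is 30 x 20 mm (x, y), top at 42 mm. Slid flat on the stone, the wedge meets the plate's underside about 16 mm in (its origin then 129 mm from the plate's centre along the plate's y); 2 to 5 N more push is felt. Its middle line belongs 44 mm (14 mm either way) from the plate's centre line.
- corner_a (a point): Point on the plate at the untouched top of the rubber button at the plate's near right (x -46, y -66 mm in the plate's frame) corner, seen from the robot. Press here. Untouched, the plate is level. A press of 2 to 4 N makes the loose corner dip 3 to 4 mm; it comes back when let go. Sound corners give under 1 mm, but every button yields 1.4 mm at 5 N. 5 to 8 N is enough to test; keep below 30 N.
- corner_b (a point): Point on the plate at the untouched top of the rubber button at the plate's near left (x -46, y +66 mm) corner, seen from the robot.
- corner_c (a point): Point on the plate at the untouched top of the rubber button at the plate's far right (x +46, y -66 mm) corner, seen from the robot.
- corner_d (a point): Point on the plate at the untouched top of the rubber button at the plate's far left (x +46, y +66 mm) corner, seen from the robot.
- jar: Bystander: small glass jar with a metal lid, 52 mm across, 62 mm high, standing on the stone behind the plate. Origin at its foot.
- coupon: Bystander: dark wooden coupon 55 x 36 x 12 mm lying on the stone near its front left corner. Origin at its underside.
- can: Bystander: red metal can, 156 mm across, 200 mm high, left of the stone. Origin at its foot.
- amber_bottle: Bystander: amber bottle, 110 mm across, 210 mm high, far on the left. Origin at its foot.
- dark_jar: Bystander: dark glass jar, 76 mm across, 110 mm high, near left. Origin at its foot.
- brush: Bystander: brush lying on the bench, right of the stone. Origin at its middle.
There are look-alikes about, which are no part of the job. Of the things that look like the plate, the larger one is meant. What is shaped like the wedge but blue or yellow is not meant.

How it is judged:
By the outcome, as a careful person would: the job done as asked, in the order asked, and still so for the second after the job is handed in, with the robot touching nothing.
It also fails if it takes over 72 s, if anything falls off the work surface, if the arm or the gripper's body presses on something with over 40 N, if the wrist force passes 120 N, or if a joint passes its speed limit or range.

## Working session

There is one attempt and no reset: what is moved stays moved. The work goes in short steps, Python scripts to look and compute and a shell command to move; the robot and the scene stay as the last step left them, time stands still between calls to the robot, and variables do not carry over. Pictures are saved under pics/ and viewed, and the job is handed in when it is done.

```bash
ls; mkdir -p pics; python3 - <<'E'
from cell import robot
import cv2,numpy as np
s=robot.get_state();print(s)
for n in("scene","top"):
    c=robot.capture(n);np.savez(f"{n}0.npz",**c);cv2.imwrite(f"pics/{n}0.png",c["img"][:,:,::-1]);print(c["mtx"],c["extrinsics"],[k for k in c])
E
```

```text
pics
{'time_s': 0.0, 'q': array([-1.26280182e+00,  1.16464099e-01,  1.44227168e+00, -4.31060263e-05,
        1.58398561e+00, -3.77829690e-02]), 'qd': array([-0.00109038,  0.00102404,  0.00079805, -0.00095543, -0.00033366,
        0.00035605]), 'joint_efforts': array([ 8.32647729e-04, -7.31989861e+01, -6.32491422e+01,  1.57499460e-05,
        6.33646428e-03, -9.31178420e-06]), 'ee_pos': array([ 0.22870919, -0.63486919,  0.23057294]), 'ee_rot': array([ 9.85091821e-01,  1.72028442e-01, -9.73727206e-05, -5.56323622e-04]), 'contact_force': array([-0.25593003, -0.54134653,  0.55591735]), 'torque': array([-0.00468247,  0.02970663,  0.00381624]), 'finger_gap': 0.0854492636629984}
[[607.85272656   0.         321.51531171]
 [  0.         607.85272656 228.0673455 ]
 [  0.           0.           1.        ]] [[-0.78559275 -0.46251805  0.4110001   1.0637363 ]
 [ 0.61872806 -0.59197834  0.5164661   0.79739859]
 [ 0.00442826  0.66002932  0.75122679  1.13177428]
 [ 0.          0.          0.          1.        ]] ['img', 'range_z', 'mtx', 'extrinsics']
[[487.29461843   0.         322.71630246]
 [  0.         487.29461843 239.12754404]
 [  0.           0.           1.        ]] [[ 0.00868011  0.99363915 -0.112276    0.32335706]
 [-0.99979522  0.01067638  0.01719097  0.06569466]
 [ 0.01828033  0.11210379  0.99352834  1.48010823]
 [ 0.          0.          0.          1.        ]] ['img', 'range_z', 'mtx', 'extrinsics']
```

View pics/top0.png

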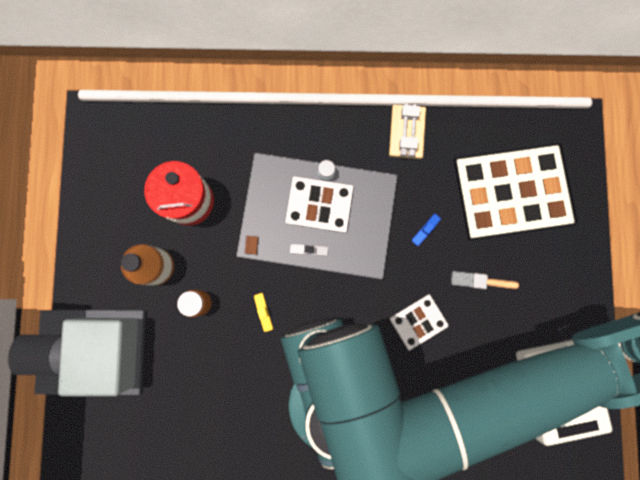

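View pics/scene0.png

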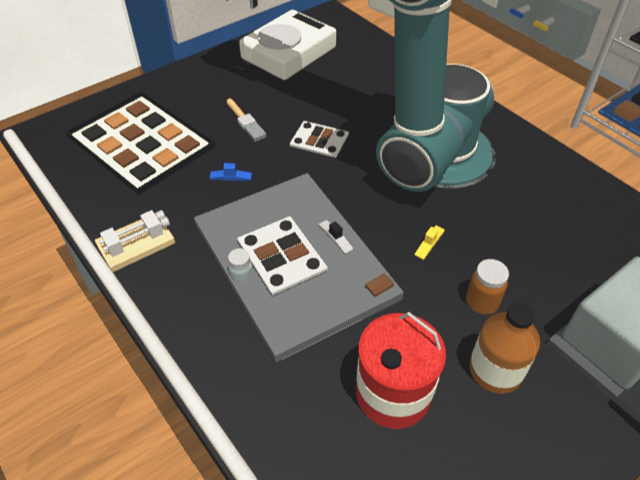

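Candidates (top view). Plate: the larger one on the stone at (320,203), a smaller look-alike at (419,322), and a tray of squares at (515,190). I choose (320,203). Wedge: steel at (309,249), blue at (427,229), yellow at (263,312). I choose the steel one. Next a close crop to check this, and the measurements.

```bash
cat > h.py <<'E'
import numpy as np,cv2
from scipy.spatial.transform import Rotation as R
def ray(c,u,v,z):
    K=c["mtx"];E=c["extrinsics"]
    d=np.array([(u-K[0,2])/K[0,0],-(v-K[1,2])/K[1,1],-1.]);d=E[:3,:3]@d;o=E[:3,3]
    return o+d*(z-o[2])/d[2]
def proj(c,p):
    E=c["extrinsics"];K=c["mtx"];q=E[:3,:3].T@(np.array(p)-E[:3,3])
    return K[0,2]+K[0,0]*q[0]/-q[2],K[1,2]+K[1,1]*q[1]/q[2]
E
python3 - <<'E'
import numpy as np,cv2
from h import *
for n,(x0,y0,x1,y1) in (("top",(230,145,405,285)),("scene",(190,170,410,360))):
    c=np.load(n+"0.npz");im=c["img"][y0:y1,x0:x1,::-1]
    f=4 if n=="top" else 3
    cv2.imwrite(f"pics/{n}_crop.png",cv2.resize(im,None,fx=f,fy=f,interpolation=cv2.INTER_CUBIC))
    hsv=cv2.cvtColor(c["img"],cv2.COLOR_RGB2HSV); 
    m=((hsv[...,2]>175)&(hsv[...,1]<50)).astype(np.uint8)
    mm=np.zeros_like(m);mm[y0:y1,x0:x1]=m[y0:y1,x0:x1]
    cs,_=cv2.findContours(mm,cv2.RETR_CCOMP,cv2.CHAIN_APPROX_NONE)
    for k in cs:
        a=cv2.contourArea(k)
        if a>12:
            print(n,round(a),cv2.minAreaRect(k))
    print(c["img"][249,296] if n=="top" else "", c["img"][220,260])
E
```

```text
top 6275 ((295.50537109375, 219.63243103027344), (103.50717163085938, 87.80693054199219), 8.972626686096191)
top 328 ((251.6551513671875, 244.63795471191406), (16.6921443939209, 22.09010124206543), 4.763640880584717)
top 33 ((301.3599853515625, 233.51998901367188), (11.030865669250488, 4.525484085083008), 81.8698959350586)
top 21 ((290.6911926269531, 225.4853057861328), (4.287464618682861, 7.888935089111328), 59.03623962402344)
top 74 ((338.5, 222.0), (9.0, 10.0), 0.0)
top 76 ((294.75, 215.25), (9.899494171142578, 9.192388534545898), 45.0)
top 180 ((324.0675354003906, 214.09458923339844), (12.001126289367676, 17.59069061279297), 9.462322235107422)
top 188 ((311.229736328125, 212.12161254882812), (12.001126289367676, 18.248287200927734), 9.462322235107422)
top 74 ((343.2500305175781, 192.25001525878906), (9.192387580871582, 9.899494171142578), 45.0)
top 187 ((326.8243408203125, 195.05404663085938), (12.165525436401367, 17.91948890686035), 9.462322235107422)
top 181 ((314.47296142578125, 193.16217041015625), (11.836727142333984, 17.59069061279297), 9.462322235107422)
top 76 ((299.75003
[... 372 characters left out ...]
, 8.40000057220459), 36.869895935058594)
scene 4012 ((274.5887451171875, 256.3863525390625), (66.55371856689453, 85.51380157470703), 64.53665161132812)
scene 157 ((276.5, 279.5), (15.0, 13.0), 0.0)
scene 148 ((312.75, 263.25), (14.142135620117188, 13.435027122497559), 45.0)
scene 618 ((269.7719421386719, 256.1475524902344), (30.817163467407227, 23.656124114990234), 57.094757080078125)
scene 136 ((250.25001525878906, 239.75001525878906), (12.727920532226562, 13.435027122497559), 45.0)
scene 598 ((292.3846130371094, 246.076904296875), (30.50851058959961, 23.297405242919922), 56.3099365234375)
scene 126 ((285.5, 225.50003051757812), (12.727920532226562, 12.727920532226562), 45.0)
 [130 133 131]
```

View pics/top_crop.png

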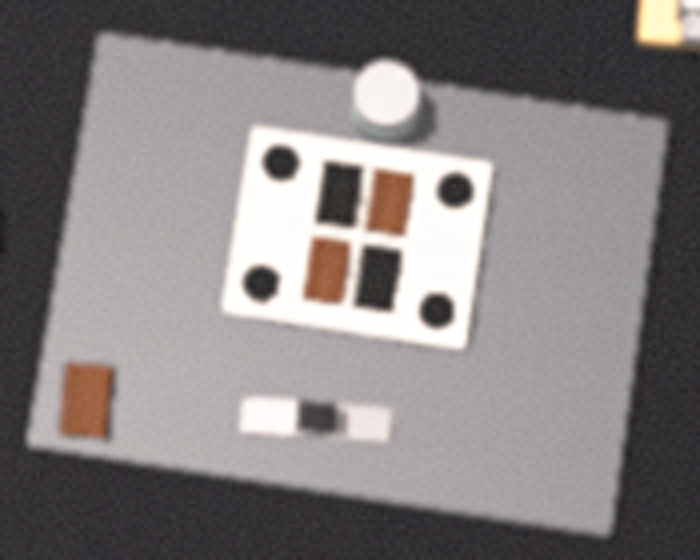

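View pics/scene_crop.png

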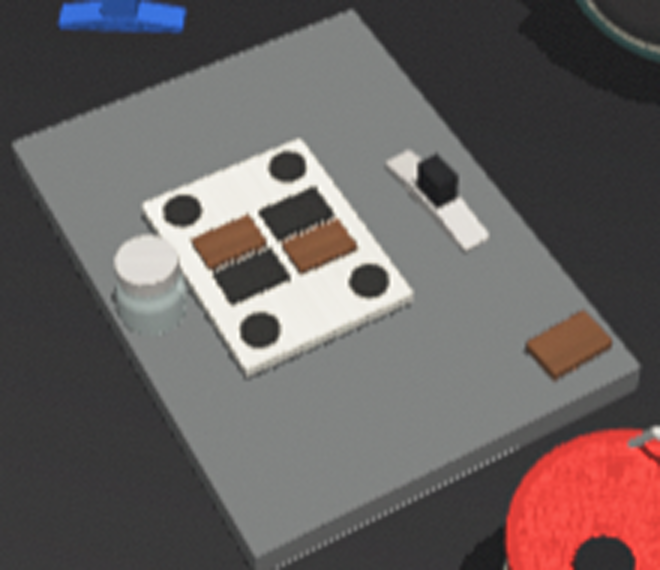

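The crops confirm the choice: a white plate with 4 buttons and 4 coupons at (320,203) in the top view, and a steel wedge with a black grip at (309,249). Both lie on the grey stone.

```bash
cat > meas.py <<'E'
from h import *
def cent(c,u,v,r=7,thr=110,dark=True):
    g=c["img"].max(2).astype(float);u0,v0=int(round(u)),int(round(v))
    p=g[v0-r:v0+r+1,u0-r:u0+r+1];hi=np.percentile(p,95);lo=np.percentile(p,5)
    w=np.clip((hi*0.9-p)/(hi*0.9-lo),0,1)
    yy,xx=np.mgrid[v0-r:v0+r+1,u0-r:u0+r+1]
    return (w*xx).sum()/w.sum(),(w*yy).sum()/w.sum()
def fit(P):
    names="ABCD";L=np.array([[-46,-66],[-46,66],[46,-66],[46,66]])/1000
    W=np.array([P[k][:2] for k in names]);m=W.mean(0);H=L.T@(W-m)
    th=np.arctan2(H[0,1]-H[1,0],H[0,0]+H[1,1]);Rm=np.array([[np.cos(th),-np.sin(th)],[np.sin(th),np.cos(th)]])
    return m,th,(W-m-(L@Rm.T))*1000
E
python3 - <<'E'
from meas import *
T=np.load("top0.npz");S=np.load("scene0.npz")
seeds={"top":dict(A=(338.5,222),B=(294.75,215.25),C=(343.25,192.25),D=(299.75,185.25)),"scene":dict(A=(285.5,225.5),B=(312.75,263.25),C=(250.25,239.75),D=(276.5,279.5))}
for n,c in(("top",T),("scene",S)):
    P={}
    for k,(u,v) in seeds[n].items():
        uv=cent(c,u,v,6 if n=="top" else 8);P[k]=ray(c,*uv,.055)
    m,th,r=fit(P);print(n,m,np.degrees(th),r.round(1).tolist());print({k:p[:2].round(4).tolist() for k,p in P.items()})
# wedge: steel pieces + block
for n,c,box in(("top",T,(285,238,335,262)),("scene",S,(315,212,358,256))):
    g=c["img"];x0,y0,x1,y1=box
    sub=g[y0:y1,x0:x1].astype(int)
    m=(sub.min(2)>(185 if n=="top" else 160)).astype(np.uint8)
    cs,_=cv2.findContours(m,cv2.RETR_EXTERNAL,cv2.CHAIN_APPROX_NONE)
    cs=[k for k in cs if cv2.contourArea(k)>15]
    pts=np.vstack(cs)+np.array([[x0,y0]])
    rr=cv2.minAreaRect(pts.astype(np.float32));b=cv2.boxPoints(rr)
    W=np.array([ray(c,u,v,.030+.006)[:2] for u,v in b]);print(n,rr,"c",W.mean(0),W.round(4).tolist())
    d=(sub.max(2)<80).astype(np.uint8);nn,lab,st,ce=cv2.connectedComponentsWithStats(d)
    for i in range(1,nn):
        if st[i,4]>15: print("blk",st[i],ce[i]+[x0,y0],ray(c,*(ce[i]+[x0,y0]),.065 if n=="top" else .060))
# depth checks
rz=T["range_z"]
for nm,(u,v) in dict(A=(338.5,222),plate=(319,203),stone=(270,220),wblk=(310,249),wend=(295,249)).items():
    z=rz[int(v),int(u)];K=T["mtx"];E=T["extrinsics"]
    print(nm,(E[:3,:3]@np.array([(u-K[0,2])/K[0,0]*z,-(v-K[1,2])/K[1,1]*z,-z])+E[:3,3]).round(4))
E
```

```text
top [0.59016988 0.0523661 ] -8.324159925364302 [[0.2, 0.1], [0.1, -0.3], [-0.2, 0.3], [-0.1, -0.2]]
{'A': [0.5353, -0.0061], 'B': [0.5543, 0.1241], 'C': [0.6259, -0.0193], 'D': [0.6452, 0.1108]}
scene [0.59089174 0.0556772 ] -8.493970142457806 [[-0.0, 1.4], [-0.6, -0.6], [0.6, -1.0], [0.0, 0.2]]
{'A': [0.5356, -0.0014], 'B': [0.5546, 0.1272], 'C': [0.6272, -0.0174], 'D': [0.6462, 0.1144]}
top ((308.0511169433594, 249.27294921875), (38.091949462890625, 10.11622142791748), 2.385944128036499) c [0.45573526 0.08403493] [[0.4424, 0.141], [0.4726, 0.1403], [0.4691, 0.0269], [0.4389, 0.0279]]
blk [21  9  7  5 33] [309.12121212 248.87878788] [0.45424617 0.08059283 0.065     ]
scene ((336.03656005859375, 235.52093505859375), (41.372901916503906, 10.070158958435059), 48.23970031738281) c [0.45146985 0.08251654] [[0.4608, 0.0279], [0.4328, 0.0219], [0.4428, 0.1378], [0.4695, 0.1425]]
blk [ 25   0  18  23 220] [351.21363636 219.28636364] [0.4045137  0.08220166 0.06      ]
blk [ 14  10  14  17 164] [335.43902439 229.84146341] [0.45509396 0.08497317 0.06      ]
A [ 0.5352 -0.005   0.0594]
plate [0.5935 0.0529 0.0482]
stone [0.5432 0.1993 0.0306]
wblk [0.453  0.0779 0.0745]
wend [0.4557 0.1227 0.0411]
```

```bash
cat > go.py <<'E'
import sys
from h import *
from cell import robot
C0=np.array([.5905,.0535]);YAW=np.radians(-8.35)
def pl(x,y):
    c,s=np.cos(YAW),np.sin(YAW);return C0+np.array([c*x-s*y,s*x+c*y])/1000
def rel(xyz,yawdeg):   # yaw of tool x axis in world, tool down
    s=robot.get_state();R0=R.from_quat(s["ee_rot"])
    Rt=R.from_euler("z",yawdeg,degrees=True)*R.from_euler("x",np.pi)
    print("t",round(s["time_s"],2),"F",s["contact_force"].round(1),"ee",s["ee_pos"].round(4),"yaw",round(np.degrees(np.arctan2(*R0.as_matrix()[[1,0],0])),2),"gap",round(s["finger_gap"],4))
    print("shift mm",(R0.inv().apply(np.array(xyz)-s["ee_pos"])*1000).round(1),"rot",(R0.inv()*Rt).as_rotvec().round(4))
E
python3 - <<'E'
from go import *
print(pl(-46,-66));rel([*pl(-46,-66),.075],81.65)
rel([*pl(-46,-66),.15],81.65)
E
```

```text
[ 0.53540313 -0.00512026]
t 0.1 F [-0.5  0.2  0.2] ee [ 0.2288 -0.6349  0.2306] yaw 19.81 gap 0.0853
shift mm [ 501.9 -488.4  156.2] rot [-9.0000e-04 -6.0000e-04 -1.0793e+00]
t 0.1 F [-0.5  0.2  0.2] ee [ 0.2288 -0.6349  0.2306] yaw 19.81 gap 0.0853
shift mm [ 501.9 -488.4   81.2] rot [-9.0000e-04 -6.0000e-04 -1.0793e+00]
```

```bash
python3 -m jog '[[[250,-243,40,0,0,-0.54,1],[502,-488,110,0,0,-1.08,1],[502,-488,110,0,0,-1.08,1],[502,-488,110,0,0,-1.08,1],[502,-488,110,0,0,-1.08,1],[502,-488,110,0,0,-1.08,1],[502,-488,110,0,0,-1.08,1],[502,-488,110,0,0,-1.08,1]]]'
python3 - <<'E'
from go import *
rel([*pl(-46,-66),.12],81.65)
E
```

```text
time_s: 0.9
ee_pos: [0.4022, -0.2778, 0.1697]
ee_rot: [0.755, 0.656, 0.0, -0.0]
contact_force: [0.8, -0.7, 1.7]
finger_gap: 0.0001
t 0.9 F [ 0.8 -0.7  1.7] ee [ 0.4022 -0.2778  0.1697] yaw 82.01 gap 0.0001
shift mm [288.5  94.   49.9] rot [-0.0003 -0.0009  0.0063]
```

```bash
python3 -m jog '[[[288.5,94,50,0,0,0.006,1],[288.5,94,50,0,0,0.006,1],[288.5,94,70,0,0,0.006,1],[288.5,94,90,0,0,0.006,1],[288.5,94,100,0,0,0.006,1],[288.5,94,100,0,0,0.006,1],[288.5,94,100,0,0,0.006,1],[288.5,94,100,0,0,0.006,1]]]'
python3 - <<'E'
from go import *
rel([*pl(-46,-66),.055],81.65)
E
```

```text
time_s: 1.7
ee_pos: [0.5351, -0.0027, 0.0677]
ee_rot: [0.756, 0.655, -0.001, -0.002]
contact_force: [-0.0, -0.1, 0.5]
finger_gap: 0.0
t 1.7 F [-0.  -0.1  0.5] ee [ 0.5351 -0.0027  0.0677] yaw 81.83 gap 0.0
shift mm [-2.4  0.7 12.7] rot [-0.0036 -0.001   0.0032]
```

```bash
python3 -m jog '[[[-2.5,0.5,6,0,0,0,1],[-2.5,0.5,11,0,0,0,1],[-2.5,0.5,12.5,0,0,0,1],[-2.5,0.5,13.5,0,0,0,1],[-2.5,0.5,13.5,0,0,0,1]]]'; python3 -m jog '[[[0,0,0.5,0,0,0,1],[0,0,0.5,0,0,0,1]]]'
```

```text
time_s: 2.2
ee_pos: [0.5352, -0.0058, 0.0545]
ee_rot: [0.756, 0.655, -0.001, -0.001]
contact_force: [-0.9, -0.4, 1.8]
finger_gap: 0.0002
time_s: 2.4
ee_pos: [0.5354, -0.006, 0.0544]
ee_rot: [0.756, 0.655, -0.0, -0.001]
contact_force: [0.5, -1.2, 1.8]
finger_gap: -0.0001
```

```bash
python3 -m jog '[[[0,0,0.5,0,0,0,1],[0,0,0.5,0,0,0,1]]]';python3 -m jog '[[[0,0,0.7,0,0,0,1],[0,0,0.7,0,0,0,1]]]'
```

```text
time_s: 2.6
ee_pos: [0.5354, -0.006, 0.054]
ee_rot: [0.756, 0.655, -0.0, -0.001]
contact_force: [-1.5, 0.8, 3.1]
finger_gap: -0.0001
time_s: 2.8
ee_pos: [0.5354, -0.006, 0.0535]
ee_rot: [0.756, 0.655, -0.0, -0.001]
contact_force: [-2.2, -0.5, 5.0]
finger_gap: -0.0001
```

```bash
python3 -m jog '[[[0,0,0.8,0,0,0,1],[0,0,0.8,0,0,0,1],[0,0,0.8,0,0,0,1]]]'; python3 - <<'E'
from go import *
rel([*pl(-46,66),.070],81.65)
E
```

```text
time_s: 3.1
ee_pos: [0.5355, -0.006, 0.053]
ee_rot: [0.756, 0.655, -0.0, -0.001]
contact_force: [-4.7, -0.1, 6.8]
finger_gap: 0.0001
t 3.1 F [-4.7 -0.1  6.8] ee [ 0.5355 -0.006   0.053 ] yaw 81.78 gap 0.0001
shift mm [ 1.328e+02  1.000e-01 -1.690e+01] rot [-0.0022 -0.0007  0.0023]
```

A is sound: 6.8 N at 2 mm, which is just the button yielding. On to B.

```bash
python3 -m jog '[[[0,0,-17,0,0,0,1],[50,0,-17,0,0,0.002,1],[100,0,-17,0,0,0.002,1],[133,0,-17,0,0,0.002,1],[133,0,-17,0,0,0.002,1],[133,0,-10,0,0,0.002,1],[133,0,-4,0,0,0.002,1],[133,0,-4,0,0,0.002,1]]]'; python3 -m jog '[[[0,0,2,0,0,0,1],[0,0,3,0,0,0,1],[0,0,3,0,0,0,1]]]';  python3 -m jog '[[[0,0,0.8,0,0,0,1],[0,0,0.8,0,0,0,1]]]'
```

```text
time_s: 3.9
ee_pos: [0.5538, 0.1246, 0.0556]
ee_rot: [0.757, 0.653, -0.001, -0.002]
contact_force: [0.4, 0.2, 0.8]
finger_gap: -0.0001
time_s: 4.2
ee_pos: [0.5541, 0.1239, 0.0531]
ee_rot: [0.757, 0.653, -0.001, -0.001]
contact_force: [-2.8, -2.4, 6.1]
finger_gap: 0.0002
time_s: 4.4
ee_pos: [0.5542, 0.1238, 0.0529]
ee_rot: [0.757, 0.653, -0.001, -0.001]
contact_force: [-3.8, 1.8, 7.0]
finger_gap: -0.0001
```

```bash
python3 -m jog '[[[0,0,0.8,0,0,0,1],[0,0,0.8,0,0,0,1]]]';python3 -m jog '[[[0,0,0.6,0,0,0,1],[0,0,0.6,0,0,0,1]]]'; python3 - <<'E'
from go import *
rel([*pl(46,66),.070],81.65)
E
```

```text
time_s: 4.6
ee_pos: [0.5542, 0.1237, 0.0528]
ee_rot: [0.758, 0.653, -0.001, -0.001]
contact_force: [-3.9, 3.6, 7.0]
finger_gap: -0.0001
time_s: 4.8
ee_pos: [0.5542, 0.1237, 0.0529]
ee_rot: [0.758, 0.652, -0.0, -0.002]
contact_force: [-4.7, 3.1, 7.4]
finger_gap: -0.0003
t 4.8 F [-4.7  3.1  7.4] ee [0.5542 0.1237 0.0529] yaw 81.46 gap -0.0003
shift mm [  2.2  92.  -17.4] rot [-0.0028 -0.0021 -0.0034]
```

B is sound too: 7 N at 2 mm. Next D, moving in the tool's y.

```bash
python3 -m jog '[[[0,0,-17,0,0,0,1],[0,40,-17,0,0,0,1],[1,80,-17,0,0,0,1],[2,92,-17,0,0,0,1],[2,92,-17,0,0,0,1],[2,92,-10,0,0,0,1],[2,92,-4,0,0,0,1],[2,92,-3,0,0,0,1]]]'; python3 -m jog '[[[0,0,2,0,0,0,1],[0,0,2,0,0,0,1]]]';  python3 -m jog '[[[0,0,0.8,0,0,0,1],[0,0,0.8,0,0,0,1]]]'; python3 -m jog '[[[0,0,0.8,0,0,0,1],[0,0,0.8,0,0,0,1]]]'
```

```text
time_s: 5.6
ee_pos: [0.6444, 0.1121, 0.0546]
ee_rot: [0.758, 0.653, -0.001, -0.002]
contact_force: [-0.7, 0.2, 1.6]
finger_gap: -0.0001
time_s: 5.8
ee_pos: [0.6444, 0.1121, 0.0532]
ee_rot: [0.758, 0.653, -0.0, -0.002]
contact_force: [-0.4, -1.6, 6.7]
finger_gap: -0.0003
time_s: 6.0
ee_pos: [0.6444, 0.1121, 0.0532]
ee_rot: [0.758, 0.653, 0.0, -0.001]
contact_force: [-2.2, -1.9, 7.0]
finger_gap: -0.0002
time_s: 6.2
ee_pos: [0.6444, 0.1121, 0.0532]
ee_rot: [0.758, 0.653, 0.0, -0.001]
contact_force: [-1.0, -2.0, 5.6]
finger_gap: 0.0
```

```bash
python3 -m jog '[[[0,0,-45,0,0,0,1],[-30,0,-57,0,0,0,1],[-80,0,-57,0,0,0,1],[-130,0,-57,0,0,0,1],[-132,0,-40,0,0,0,1],[-132,0,-15,0,0,0,1],[-132,0,-5,0,0,0,1],[-132,0,-5,0,0,0,1]]]'; python3 - <<'E'
from go import *
rel([*pl(46,-66),.054],81.65)
E
```

```text
time_s: 7.0
ee_pos: [0.624, -0.018, 0.0564]
ee_rot: [0.757, 0.653, -0.001, -0.002]
contact_force: [-0.2, -0.2, -0.1]
finger_gap: -0.0
t 7.0 F [-0.2 -0.2 -0.1] ee [ 0.624  -0.018   0.0564] yaw 81.53 gap -0.0
shift mm [-0.1  2.5  2.4] rot [-0.0034 -0.0016 -0.0022]
```

```bash
python3 -m jog '[[[0,2,2.5,0,0,0,1],[0,2,2.5,0,0,0,1]]]'; python3 -m jog '[[[0,0,1,0,0,0,1],[0,0,1,0,0,0,1]]]';  python3 -m jog '[[[0,0,1,0,0,0,1],[0,0,1,0,0,0,1]]]'; python3 -m jog '[[[0,0,1,0,0,0,1],[0,0,1,0,0,0,1]]]'; python3 -m jog '[[[0,0,1,0,0,0,1],[0,0,1,0,0,0,1]]]'
```

```text
time_s: 7.2
ee_pos: [0.6265, -0.0178, 0.0546]
ee_rot: [0.757, 0.653, -0.0, -0.002]
contact_force: [0.1, 0.5, 1.0]
finger_gap: -0.0001
time_s: 7.4
ee_pos: [0.627, -0.0176, 0.0543]
ee_rot: [0.757, 0.653, 0.0, -0.001]
contact_force: [1.0, 1.3, 2.1]
finger_gap: 0.0001
time_s: 7.6
ee_pos: [0.6271, -0.0176, 0.0536]
ee_rot: [0.757, 0.653, 0.0, -0.001]
contact_force: [0.6, -0.9, 2.8]
finger_gap: 0.0002
time_s: 7.8
ee_pos: [0.6272, -0.0177, 0.0526]
ee_rot: [0.757, 0.653, 0.001, -0.001]
contact_force: [0.9, -0.0, 2.7]
finger_gap: -0.0
time_s: 8.0
ee_pos: [0.6274, -0.0178, 0.0517]
ee_rot: [0.757, 0.653, 0.001, -0.001]
contact_force: [1.5, -1.9, 2.9]
finger_gap: 0.0002
```

```bash
python3 -m jog '[[[0,0,1.2,0,0,0,1],[0,0,1.2,0,0,0,1]]]'; python3 -m jog '[[[0,0,1.2,0,0,0,1],[0,0,1.2,0,0,0,1]]]'; python3 -m jog '[[[0,0,1.2,0,0,0,1],[0,0,1.2,0,0,0,1]]]'
```

```text
time_s: 8.2
ee_pos: [0.6275, -0.0179, 0.0505]
ee_rot: [0.757, 0.653, 0.001, -0.001]
contact_force: [0.3, -1.5, 5.6]
finger_gap: 0.0002
time_s: 8.4
ee_pos: [0.6275, -0.0178, 0.0496]
ee_rot: [0.757, 0.653, 0.001, -0.0]
contact_force: [-1.5, -0.7, 8.5]
finger_gap: -0.0002
time_s: 8.6
ee_pos: [0.6276, -0.0179, 0.049]
ee_rot: [0.757, 0.653, 0.001, -0.0]
contact_force: [-2.7, -0.6, 10.8]
finger_gap: -0.0003
```

C is the loose corner: it dipped about 3.5 mm at a steady 2.8 N. Now for the wedge.

```bash
python3 -m jog '[[[0,0,-45,0,0,0,1],[0,0,-80,0,0,0,0]]]'; python3 - <<'E'
from go import *
rel([.4545,.082,.11],87)
E
```

```text
time_s: 8.8
ee_pos: [0.627, -0.0178, 0.1297]
ee_rot: [0.757, 0.653, 0.0, -0.001]
contact_force: [1.0, -0.3, 0.7]
finger_gap: 0.0132
t 8.8 F [ 1.  -0.3  0.7] ee [ 0.627  -0.0178  0.1297] yaw 81.57 gap 0.0132
shift mm [  73.4 -185.3   20.1] rot [-0.0011 -0.0021 -0.0947]
```

```bash
python3 -m jog '[[[73.4,-185.3,10,0,-0.002,-0.095,0],[73.4,-185.3,15,0,-0.002,-0.095,0],[73.4,-185.3,20,0,-0.002,-0.095,0],[73.4,-185.3,20,0,-0.002,-0.095,0],[73.4,-185.3,20,0,-0.002,-0.095,0],[73.4,-185.3,20,0,-0.002,-0.095,0]]]'; python3 - <<'E'
from go import *
rel([.4545,.082,.0485],87)
c=robot.capture("scene");cv2.imwrite("pics/s1.png",cv2.resize(c["img"][120:320,220:440,::-1],None,fx=3,fy=3))
E
```

```text
time_s: 9.4
ee_pos: [0.4539, 0.0825, 0.1101]
ee_rot: [0.725, 0.689, -0.0, -0.0]
contact_force: [0.7, 0.3, 0.4]
finger_gap: 0.0429
t 9.4 F [0.7 0.3 0.4] ee [0.4539 0.0825 0.1101] yaw 87.1 gap 0.0429
shift mm [-0.5  0.7 61.6] rot [-0.0006 -0.0003  0.0018]
```

View pics/s1.png

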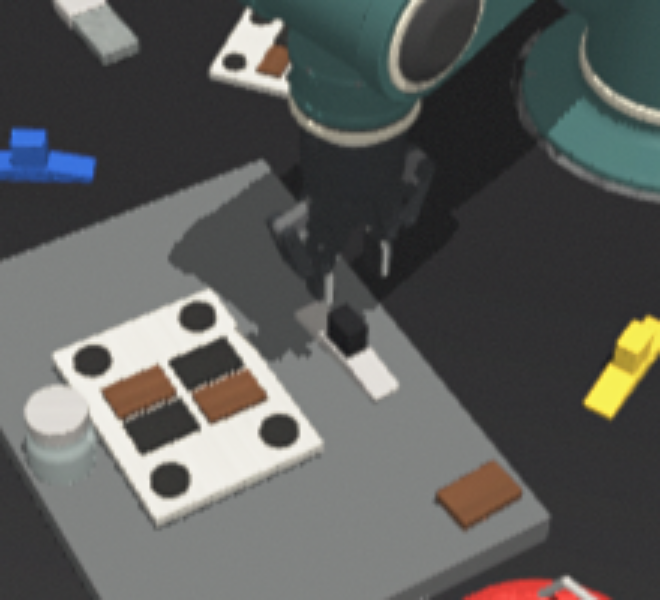

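The fingers stand above the black block, at about (348,330) in the crop, and straddle it across its width. The plate hasn't moved. Descending.

```bash
python3 -m jog '[[[-0.5,0.5,30,0,0,0,0],[-0.5,0.5,50,0,0,0,0],[-0.5,0.5,58,0,0,0,0],[-0.5,0.5,61.5,0,0,0,0],[-0.5,0.5,61.5,0,0,0,0]]]';python3 -m jog '[[[0,0,0,0,0,0,0.3],[0,0,0,0,0,0,1],[0,0,0,0,0,0,1],[0,0,0,0,0,0,1],[0,0,0,0,0,0,1],[0,0,0,0,0,0,1]]]'
```

```text
time_s: 9.95
ee_pos: [0.4556, 0.0814, 0.049]
ee_rot: [0.725, 0.689, -0.0, -0.0]
contact_force: [-0.7, 0.0, 1.1]
finger_gap: 0.043
time_s: 10.55
ee_pos: [0.4563, 0.0814, 0.0501]
ee_rot: [0.725, 0.689, 0.001, 0.0]
contact_force: [0.3, -0.1, 6.1]
finger_gap: 0.0188
```

Gripped: the gap is 19 mm on the 20 mm block. Lift it and carry it round the near right corner.

```bash
python3 -m jog '[[[0,0,-20,0,0,0,1],[0,0,-45,0,0,0,1],[0,0,-45,0,0,0,1]]]'; python3 - <<'E'
from go import *
print(pl(-110,-160),pl(44,-158))
rel([*pl(-110,-160),.095],81.65)
rel([*pl(44,-158),.095],81.65)
E
```

```text
time_s: 10.85
ee_pos: [0.4576, 0.0816, 0.0985]
ee_rot: [0.725, 0.689, 0.002, 0.002]
contact_force: [-0.6, 0.2, -1.3]
finger_gap: 0.0183
[ 0.45843091 -0.08882975] [ 0.61108887 -0.10921478]
t 10.85 F [-0.6  0.2 -1.3] ee [0.4576 0.0816 0.0985] yaw 87.03 gap 0.0183
shift mm [-170.1    9.6    3.3] rot [ 0.0057 -0.0014  0.0939]
t 10.85 F [-0.6  0.2 -1.3] ee [0.4576 0.0816 0.0985] yaw 87.03 gap 0.0183
shift mm [-182.6  163.2    4.2] rot [ 0.0057 -0.0014  0.0939]
```

```bash
python3 -m jog '[[[-45,2,0,0,0,0,1],[-90,4,0,0.005,0,0,1],[-130,6,0,0.005,0,0.03,1],[-172,10,0,0.005,0,0.06,1],[-180,55,0,0.005,-0.001,0.094,1],[-181,100,0,0.005,-0.001,0.094,1],[-182,145,3,0.005,-0.001,0.094,1],[-182.6,163.2,4,0.005,-0.001,0.094,1]]]'; python3 -m jog '[[[0,0,0,0,0,0,1],[0,0,0,0,0,0,1]]]'; python3 - <<'E'
from go import *
rel([*pl(44,-158),.055],81.65)
for n in("scene","top"):
    c=robot.capture(n);np.savez(n+"2.npz",**c)
    x0,y0,x1,y1=(240,140,460,300) if n=="top" else (180,140,400,300)
    cv2.imwrite(f"pics/{n}2.png",cv2.resize(c["img"][y0:y1,x0:x1,::-1],None,fx=3,fy=3,interpolation=cv2.INTER_CUBIC))
E
```

```text
time_s: 11.65
ee_pos: [0.6136, -0.1096, 0.0937]
ee_rot: [0.757, 0.654, 0.0, -0.0]
contact_force: [-0.4, -0.6, -2.4]
finger_gap: 0.0191
time_s: 11.85
ee_pos: [0.6131, -0.1094, 0.0924]
ee_rot: [0.757, 0.654, -0.0, -0.001]
contact_force: [0.1, 0.7, -2.1]
finger_gap: 0.019
t 11.85 F [ 0.1  0.7 -2.1] ee [ 0.6131 -0.1094  0.0924] yaw 81.65 gap 0.019
shift mm [-0.2 -1.9 37.4] rot [-0.002  -0.0007 -0.    ]
```

View pics/scene2.png

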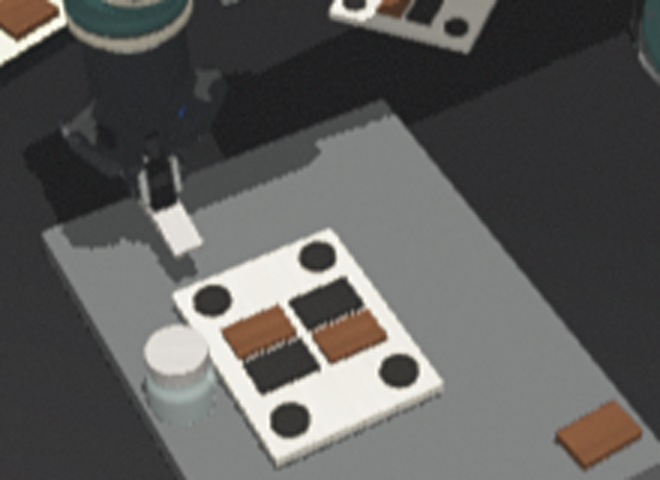

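View pics/top2.png

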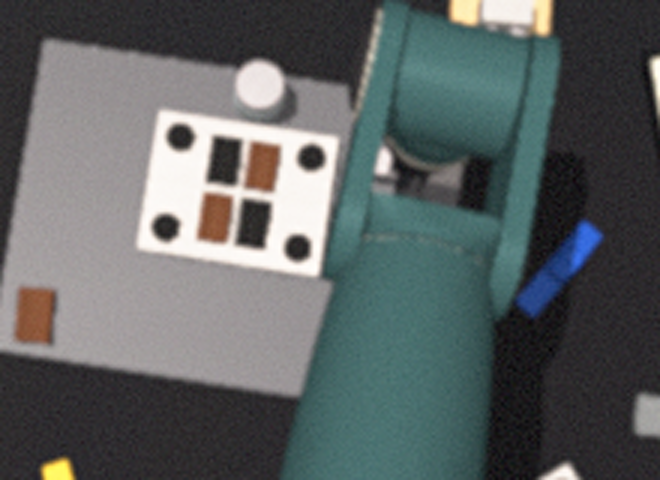

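The wedge is held level and aligned with C's side of the plate; its tip is at about (192,248) in the scene crop. Now I check the plate pose and where the tip stands in the plate frame.

```bash
python3 - <<'E'
from meas import *
from go import C0,YAW
S=np.load("scene2.npz");T=np.load("top2.npz")
for n,c,sd in(("scene",S,dict(A=(285.5,225.5),B=(312.75,263.25),C=(250.25,239.75),D=(276.5,279.5))),("top",T,dict(A=(338.5,222),B=(294.75,215.25),C=(343.25,192.25),D=(299.75,185.25)))):
    P={k:ray(c,*cent(c,*uv,6 if n=="top" else 8),.055) for k,uv in sd.items()};m,th,r=fit(P);print(n,m,np.degrees(th))
g=S["img"][200:232,222:256].astype(int)
m=(g.min(2)>165).astype(np.uint8)
cs,_=cv2.findContours(m,cv2.RETR_EXTERNAL,cv2.CHAIN_APPROX_NONE)
k=max(cs,key=cv2.contourArea)+np.array([[222,200]]);b=cv2.boxPoints(cv2.minAreaRect(k.astype(np.float32)))
c,s=np.cos(YAW),np.sin(YAW)
for u,v in b:
    w=ray(S,u,v,.0773)[:2];d=(w-C0)*1000;print((u,v),w.round(4),"local",(c*d[0]+s*d[1]).round(1),(-s*d[0]+c*d[1]).round(1))
E
```

```text
scene [0.5908955  0.05565851] -8.498701271217596
top [0.59013398 0.05240429] -8.323035613348669
(np.float32(230.56921), np.float32(211.24614)) [ 0.6235 -0.1016] local 55.2 -148.6
(np.float32(239.1846), np.float32(206.32307)) [ 0.5987 -0.1025] local 30.8 -153.1
(np.float32(247.1846), np.float32(220.32307)) [ 0.6086 -0.0532] local 33.4 -103.0
(np.float32(238.56921), np.float32(225.24614)) [ 0.6329 -0.0527] local 57.4 -98.9
```

Plate unmoved, wedge centre line at local x ≈ 45 mm, tip ≈ 12 mm short of the plate end. Lowering onto the stone.

```bash
python3 -m jog '[[[0,-2,15,0,0,0,1],[0,-2,30,0,0,0,1],[0,-2,37,0,0,0,1],[0,-2,40,0,0,0,1],[0,-2,41,0,0,0,1],[0,-2,41,0,0,0,1]]]';python3 -m jog '[[[0,0,0.8,0,0,0,1],[0,0,0.8,0,0,0,1]]]'; python3 - <<'E'
from go import *
rel([*pl(44,-135),.0501],81.65)
E
```

```text
time_s: 12.55
ee_pos: [0.6109, -0.1091, 0.0526]
ee_rot: [0.757, 0.654, 0.0, -0.0]
contact_force: [0.0, 0.6, -1.1]
finger_gap: 0.0189
time_s: 12.75
ee_pos: [0.611, -0.1091, 0.0521]
ee_rot: [0.757, 0.654, 0.0, -0.0]
contact_force: [0.1, -1.5, -1.2]
finger_gap: 0.0185
t 12.75 F [ 0.1 -1.5 -1.2] ee [ 0.611  -0.1091  0.0521] yaw 81.64 gap 0.0185
shift mm [22.9  0.1  2. ] rot [ 0.0001 -0.0006 -0.0001]
```

```bash
python3 -m jog '[[[0,0,1.5,0,0,0,1],[0,0,1.5,0,0,0,1]]]';python3 -m jog '[[[0,0,1.2,0,0,0,1],[0,0,1.2,0,0,0,1]]]';python3 -m jog '[[[0,0,1,0,0,0,1],[0,0,1,0,0,0,1]]]'
```

```text
time_s: 12.95
ee_pos: [0.611, -0.1091, 0.0505]
ee_rot: [0.757, 0.654, 0.0, -0.0]
contact_force: [-0.0, -0.3, -1.2]
finger_gap: 0.0188
time_s: 13.15
ee_pos: [0.6112, -0.1092, 0.0502]
ee_rot: [0.757, 0.654, 0.0, 0.0]
contact_force: [-4.0, 0.7, 6.7]
finger_gap: 0.0186
time_s: 13.35
ee_pos: [0.6112, -0.1092, 0.0501]
ee_rot: [0.757, 0.654, 0.0, 0.0]
contact_force: [-5.3, 0.4, 8.8]
finger_gap: 0.0192
```

```bash
python3 -m jog '[[[3,0,-0.2,0,0,0,1],[8,0,-0.2,0,0,0,1],[13,0,-0.2,0,0,0,1],[15,0,-0.2,0,0,0,1]]]'; python3 -m jog '[[[2,0,0,0,0,0,1],[4,0,0,0,0,0,1]]]'; python3 - <<'E'
from go import *
rel([*pl(44,-129),.0501],81.65)
E
```

```text
time_s: 13.75
ee_pos: [0.6135, -0.0937, 0.0502]
ee_rot: [0.757, 0.654, 0.0, 0.0]
contact_force: [-0.9, -0.4, -0.7]
finger_gap: 0.0188
time_s: 13.95
ee_pos: [0.6141, -0.0895, 0.0502]
ee_rot: [0.757, 0.654, 0.0, 0.0]
contact_force: [-0.4, -0.6, -1.2]
finger_gap: 0.0189
t 13.95 F [-0.4 -0.6 -1.2] ee [ 0.6141 -0.0895  0.0502] yaw 81.68 gap 0.0189
shift mm [ 9.1 -0.1  0.1] rot [ 0.0007 -0.0005  0.0005]
```

```bash
python3 -m jog '[[[2,0,0.5,0,0,0,1],[4,0,0.5,0,0,0,1]]]'; python3 -m jog '[[[1,0,0.2,0,0,0,1],[1.5,0,0.2,0,0,0,1]]]'; python3 - <<'E'
from go import *
rel([*pl(44,-129),.0501],81.65)
E
```

```text
time_s: 14.15
ee_pos: [0.615, -0.0857, 0.0501]
ee_rot: [0.757, 0.654, 0.001, 0.001]
contact_force: [-0.5, -2.5, 3.8]
finger_gap: 0.019
time_s: 14.35
ee_pos: [0.6153, -0.0842, 0.0501]
ee_rot: [0.757, 0.654, 0.001, 0.001]
contact_force: [-0.9, -2.6, 3.2]
finger_gap: 0.019
t 14.35 F [-0.9 -2.6  3.2] ee [ 0.6153 -0.0842  0.0501] yaw 81.67 gap 0.019
shift mm [ 3.7 -0.6  0. ] rot [0.0019 0.0001 0.0003]
```

```bash
for i in 1; do :; done; python3 -m jog '[[[1,0,0,0,0,0,1],[1,0,0,0,0,0,1]]]'; python3 -m jog '[[[1,0,0,0,0,0,1],[1,0,0,0,0,0,1]]]'
```

```text
time_s: 14.55
ee_pos: [0.6155, -0.0831, 0.0501]
ee_rot: [0.757, 0.654, 0.001, 0.001]
contact_force: [-0.3, -0.7, 3.4]
finger_gap: 0.0187
time_s: 14.75
ee_pos: [0.6157, -0.082, 0.0501]
ee_rot: [0.757, 0.654, 0.001, 0.001]
contact_force: [-0.3, -1.2, 1.9]
finger_gap: 0.0187
```

```bash
python3 -m jog '[[[1,0,0,0,0,0,1],[1,0,0,0,0,0,1]]]'
```

```text
time_s: 14.95
ee_pos: [0.6158, -0.0811, 0.0501]
ee_rot: [0.757, 0.654, 0.001, 0.001]
contact_force: [-0.1, -2.8, 2.8]
finger_gap: 0.0189
```

```bash
python3 -m jog '[[[0.8,0,0,0,0,0,1],[0.8,0,0,0,0,0,1]]]'; python3 -m jog '[[[0.8,0,0,0,0,0,1],[0.8,0,0,0,0,0,1]]]'
```

```text
time_s: 15.15
ee_pos: [0.616, -0.0805, 0.0501]
ee_rot: [0.757, 0.654, 0.0, 0.001]
contact_force: [-0.5, -5.0, 2.8]
finger_gap: 0.0186
time_s: 15.35
ee_pos: [0.6161, -0.08, 0.0501]
ee_rot: [0.757, 0.654, 0.0, 0.001]
contact_force: [0.2, -4.9, 2.0]
finger_gap: 0.0189
```

Push felt: about 3 to 4 N above sliding friction, within 1 mm of the nominal contact position. Letting go.

```bash
python3 -m jog '[[[0,0,0,0,0,0,0.5],[0,0,0,0,0,0,0.3],[0,0,0,0,0,0,0.1],[0,0,0,0,0,0,0.1]]]'; python3 -m jog '[[[0,0,-15,0,0,0,0.1],[0,0,-40,0,0,0,0.1],[0,0,-75,0,0,0,0.1],[0,0,-100,0,0,0,0.1],[0,0,-100,0,0,0,0.1]]]'; python3 - <<'E'
from go import *
from meas import *
rel([*pl(46,-66),.062],81.65)
c=robot.capture("scene");np.savez("scene3.npz",**c)
cv2.imwrite("pics/s3.png",cv2.resize(c["img"][160:300,200:400,::-1],None,fx=4,fy=4,interpolation=cv2.INTER_CUBIC))
P={k:ray(c,*cent(c,*uv,8),.055) for k,uv in dict(A=(285.5,225.5),B=(312.75,263.25),C=(250.25,239.75),D=(276.5,279.5)).items()};m,th,r=fit(P);print(m,np.degrees(th))
E
```

```text
time_s: 15.75
ee_pos: [0.616, -0.0798, 0.05]
ee_rot: [0.757, 0.654, 0.0, 0.001]
contact_force: [-0.9, 1.0, 0.1]
finger_gap: 0.0384
time_s: 16.25
ee_pos: [0.6173, -0.0799, 0.1556]
ee_rot: [0.757, 0.654, 0.002, 0.004]
contact_force: [0.4, 0.5, -0.4]
finger_gap: 0.0385
t 16.25 F [ 0.4  0.5 -0.4] ee [ 0.6173 -0.0799  0.1556] yaw 81.67 gap 0.0385
shift mm [62.2 -0.7 93.5] rot [0.0085 0.0009 0.0003]
[0.5908738  0.05679806] -8.152567333916442
```

View pics/s3.png

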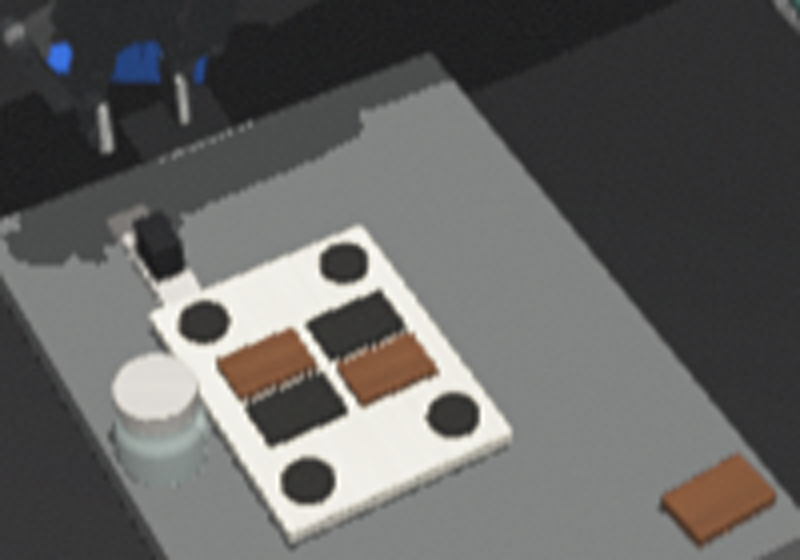

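The wedge stands free under corner C, with its block at (160,245) in the crop. The plate is within about 1 mm of where it was. Now the proof press with the fingers shut.

```bash
python3 -m jog '[[[40,-1,20,0.008,0,0,1],[62,-1,50,0.008,0,0,1],[62,-1,75,0.008,0,0,1],[62,-1,88,0.008,0,0,1],[62,-1,93,0.008,0,0,1],[62,-1,95,0.008,0,0,1],[62,-1,95,0.008,0,0,1]]]'; python3 - <<'E'
from go import *
rel([*pl(46,-66),.055],81.65)
E
```

```text
time_s: 17.0
ee_pos: [0.6255, -0.0189, 0.0589]
ee_rot: [0.757, 0.654, -0.001, -0.0]
contact_force: [-0.8, -0.5, -0.2]
finger_gap: -0.0004
t 17.0 F [-0.8 -0.5 -0.2] ee [ 0.6255 -0.0189  0.0589] yaw 81.63 gap -0.0004
shift mm [0.6 0.8 3.9] rot [-0.0011  0.0008 -0.0003]
```

```bash
python3 -m jog '[[[0.5,0.5,3.5,0,0,0,1],[0.5,0.5,4.3,0,0,0,1],[0.5,0.5,4.3,0,0,0,1]]]'; python3 -m jog '[[[0,0,1,0,0,0,1],[0,0,1,0,0,0,1]]]';python3 -m jog '[[[0,0,0.8,0,0,0,1],[0,0,0.8,0,0,0,1]]]'
```

```text
time_s: 17.3
ee_pos: [0.6262, -0.0186, 0.0549]
ee_rot: [0.757, 0.654, -0.001, 0.0]
contact_force: [-0.0, -0.1, 0.6]
finger_gap: -0.0003
time_s: 17.5
ee_pos: [0.6264, -0.0186, 0.0542]
ee_rot: [0.757, 0.654, -0.0, 0.0]
contact_force: [-1.5, 0.3, 3.8]
finger_gap: -0.0001
time_s: 17.7
ee_pos: [0.6264, -0.0187, 0.0536]
ee_rot: [0.757, 0.654, -0.0, 0.0]
contact_force: [-2.4, -0.0, 4.6]
finger_gap: 0.0001
```

```bash
python3 -m jog '[[[0,0,0.9,0,0,0,1],[0,0,0.9,0,0,0,1]]]';python3 -m jog '[[[0,0,0.9,0,0,0,1],[0,0,0.9,0,0,0,1]]]'
```

```text
time_s: 17.9
ee_pos: [0.6264, -0.0187, 0.053]
ee_rot: [0.757, 0.654, -0.0, 0.0]
contact_force: [-4.0, -0.0, 6.9]
finger_gap: -0.0
time_s: 18.1
ee_pos: [0.6264, -0.0186, 0.0525]
ee_rot: [0.757, 0.654, -0.0, 0.0]
contact_force: [-4.8, -0.7, 8.3]
finger_gap: 0.0004
```

C now behaves like the sound corners: 6.9 N at 2.0 mm. Retreat and look.

```bash
python3 -m jog '[[[0,0,-20,0,0,0,1],[0,0,-60,0,0,0,1],[0,0,-110,0,0,0,1],[-50,-20,-130,0,0,0,1],[-100,-60,-150,0,0,0,1],[-150,-100,-150,0,0,0,1],[-200,-140,-150,0,0,0,1],[-250,-180,-150,0,0,0,1]]]'; python3 -m jog '[[[-40,-40,0,0,0,0,1],[-80,-80,0,0,0,0,1],[-80,-80,0,0,0,0,1],[-80,-80,0,0,0,0,1]]]'; python3 - <<'E'
from go import *
from meas import *
rel([.3,-.4,.2],81)
for n,x0,y0,x1,y1,sd in(("scene",180,160,380,300,dict(A=(285.5,225.5),B=(312.75,263.25),C=(250.25,239.75),D=(276.5,279.5))),("top",230,140,410,285,dict(A=(338.5,222),B=(294.75,215.25),C=(343.25,192.25),D=(299.75,185.25)))):
    c=robot.capture(n);np.savez(n+"4.npz",**c)
    cv2.imwrite(f"pics/{n}4.png",cv2.resize(c["img"][y0:y1,x0:x1,::-1],None,fx=4,fy=4,interpolation=cv2.INTER_CUBIC))
    P={k:ray(c,*cent(c,*uv,6 if n=="top" else 8),.055) for k,uv in sd.items()};m,th,r=fit(P);print(n,m,np.degrees(th))
E
```

```text
time_s: 18.9
ee_pos: [0.4583, -0.1959, 0.2019]
ee_rot: [0.757, 0.654, -0.0, 0.001]
contact_force: [0.5, -2.0, 0.1]
finger_gap: 0.0
time_s: 19.3
ee_pos: [0.3661, -0.2646, 0.2021]
ee_rot: [0.758, 0.653, -0.0, 0.001]
contact_force: [0.4, 0.6, -0.5]
finger_gap: -0.0002
t 19.3 F [ 0.4  0.6 -0.5] ee [ 0.3661 -0.2646  0.2021] yaw 81.48 gap -0.0002
shift mm [-143.7  -45.4    2.3] rot [0.0014 0.0017 0.0084]
scene [0.59087851 0.05680267] -8.14934709469593
top [0.58999207 0.05324931] -8.053560061584466
```

View pics/scene4.png

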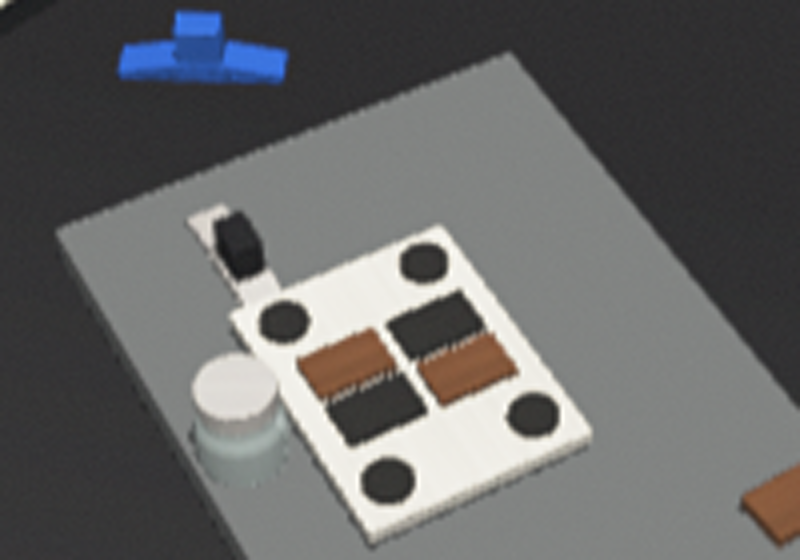

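View pics/top4.png

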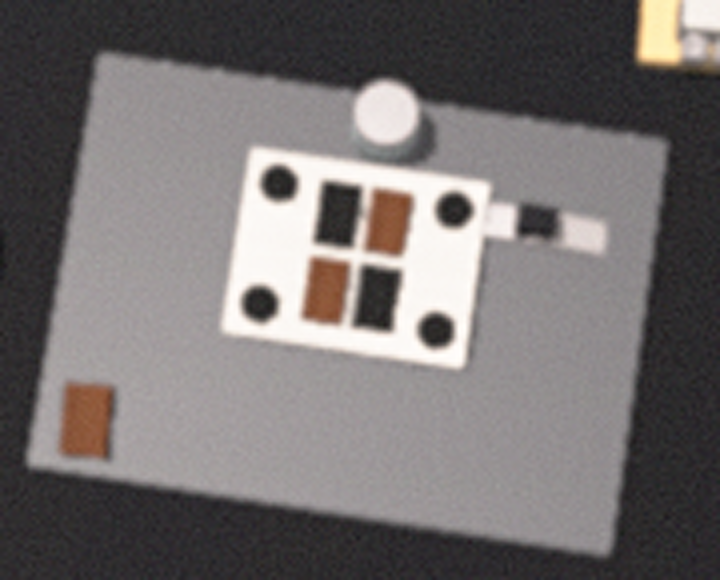

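Both views show the wedge in place under C and parallel to the long edges. The jar and the wooden coupon are untouched, and the hand is well away.

```bash
python3 -c "
from cell import robot
print(robot.finish_job())"
```

```text
the job is handed in; nothing more can be done
None
```

The loose corner was C, the far right one. The wedge is now under it, just snug and released, and I handed the job in at about 19.4 s on the robot's clock.

- **Finding the corner:** I pressed all four. A, B and D gave only as much as the rubber buttons do, about 7 N at 2 mm. C dipped about 3.5 mm at a steady 2.8 N before stiffening.
- **Placing the wedge:** I gripped the steel wedge by its block and carried it round the plate's near right corner. I set it flat on the stone at the right-hand short end, then slid it in parallel to the long edges. I stopped when the push rose to about 5 N, which is 3 to 4 N above sliding friction, with the wedge within 1 mm of its nominal position.
- **Proof press:** C then gave 6.9 N at 2.0 mm, the same as the sound corners.
- **Final state:** In the last pictures the wedge is in place and parallel. The jar and the wooden coupon look unmoved, and the hand is clear.

Two checks were not perfect:
- **Plate shift:** The plate moved about 1 mm and turned 0.3° while the wedge went in, against the 10 mm limit.
- **Camera disagreement:** The two cameras differ by about 3 mm in y, so I judged the fit by force.

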